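Fill the tasting bowl from the dial-lid shaker

TASK

The tasting bowl needs filling: turn the shaker's dial lid all the way to its large opening while the shaker lies in its cradle, then take the shaker out and shake all six chocolate nuts out into the white bowl. Lay the emptied shaker back in its cradle, fully down on its foot, and leave the bowl and the gift box, brown cookies and yellow jar that stand nearest to it where they are.

Things in the scene. Friction and masses are not known exactly. Their poses are not given: they have to be found in the camera images.
- shaker_mid (a point): Shaker: clear round jar, 66 mm across, 104 tall, two flat faces 56 mm apart, bare from 45 to 93 mm up; 72 mm navy cap; 132 mm tall in all; 0.25 to 0.4 kg filled. Leans 35 deg in the cradle, lid end to its -y. Point on the jar's axis 68 mm above the underside, where to grip. x: square to the flats (level). z: along the jar to the lid. -y: lower side, against the rest. Any slant round x can grip it.
- shaker_foot (a point): Centre of the jar's underside; axes as shaker_mid. To pour, the lid end must be swung 35 to 45 deg below level, -y side underneath: 90 to 100 deg further round than it leans in the cradle. A grip with the wrist leaning 45 deg away from the lid end, swung to 45 or 55 deg towards it, does this. Brisk strokes of 10 to 15 mm along the jar shake the last nuts out.
- shaker_mouth (a point): Middle of the lid's one opening, at its outer face: 110 mm above the jar's underside and 20.5 mm off the axis on the -y side. The cap's edge is 36 mm off the axis. Axes as shaker_mid.
- shaker_dial (a joint): Angle of the blue dial disc (66 mm across) on the lid, positive counter-clockwise seen from outside the lid; stops at -1.50 and +1.50 rad. -0.5 to 0.5: shut to the nuts. -1.50: sprinkle holes (4.5 mm) over the lid's opening. +1.50: the dial's large window over it, 21 mm deep, 29 mm wide, passes the nuts. Takes 0.05 N m, stays where left. The jar itself gives about 0.1 rad in the cradle.
- dial_grip (a point): On the dial's axis 12 mm above its disc, half-way up the upright finger bar across the disc: 50 mm long, 11 thick, 22 high, cream stripe on top at its -y end. x: across the bar; y: along it; z: out of the lid along the jar's axis. Turns with the dial.
- cradle_seat (a point): Plywood cradle fixed on the worktop, footprint 78 x 110 mm, inside 60 mm wide. Point where the centre of the jar's underside belongs, 46 mm above the worktop. z up; -y: the way the jar leans; +y: open side. Its sides reach 40 mm along the jar at the rest, 28 mm in front; the sloping rest on the -y side reaches 58 mm.
- cradle_lean (a point): Same point as cradle_seat; its z axis is the slope, along which the jar's axis lies when in the cradle.
- bowl: White round tasting bowl, 150 mm across the rim, 60 mm high, wall 4 mm, 0.5 kg, loose; origin at the centre of its underside.
- bowl_in (a point): Centre of the bowl's inner floor, 5 mm above its underside.
- nut0_center (a point): Centre of chocolate-coated nut 1 of 6, round, 16 mm across, 10 g, dark brown; lies in the shaker at the start.
- nut1_center (a point): Centre of chocolate-coated nut 2 of 6, round, 16 mm across, 10 g, milk brown; lies in the shaker at the start.
- nut2_center (a point): Centre of chocolate-coated nut 3 of 6, round, 16 mm across, 10 g, dark brown; lies in the shaker at the start.
- nut3_center (a point): Centre of chocolate-coated nut 4 of 6, round, 16 mm across, 10 g, milk brown; lies in the shaker at the start.
- nut4_center (a point): Centre of chocolate-coated nut 5 of 6, round, 16 mm across, 10 g, dark brown; lies in the shaker at the start.
- nut5_center (a point): Centre of chocolate-coated nut 6 of 6, round, 16 mm across, 10 g, milk brown; lies in the shaker at the start.
- gift_box_1: Small brown gift box with a red ribbon, 69 x 73 x 61 mm, a bystander near the bowl; origin at the centre of its underside.
- cookie_pack_0: Stack of brown cookies in clear wrap, 75 x 73 x 84 mm, a bystander near the bowl; origin at the centre of its underside.
- jar_curd: Yellow preserve jar with a white lid, 68 mm across, 70 mm tall, a bystander near the bowl; origin at the centre of its underside.

How it is judged:
On the way, in this order (a step that is already met when the one before it is completed fails the run):
1. the dial is turned to its large opening (1.35 rad or more) while the shaker lies in its cradle (value of joint shaker_dial above 1.35 rad and distance between shaker_foot and cradle_seat below 0.012 m and angle between the z axis of shaker_foot and the z axis of cradle_lean, either way round below 0.14 rad), for 0.2 s.
2. all six nuts lie in the bowl (horizontal distance between each of nut0_center, nut1_center, nut2_center, nut3_center, nut4_center, nut5_center and bowl_in below 0.068 m and z of nut0_center in the frame of bowl between 0.004 and 0.058 m and z of nut1_center in the frame of bowl between 0.004 and 0.058 m and z of nut2_center in the frame of bowl between 0.004 and 0.058 m and z of nut3_center in the frame of bowl between 0.004 and 0.058 m and z of nut4_center in the frame of bowl between 0.004 and 0.058 m and z of nut5_center in the frame of bowl between 0.004 and 0.058 m), for 0.2 s.
At the end, for the whole second after the job is handed in: All six nuts lie inside the bowl (centres within 68 mm of its axis and below its rim), the bowl stands level, and the shaker lies at rest in its cradle again: centre of its underside within 12 mm of the seat, its axis within 0.14 rad of the cradle's slope (all of step 2 and distance between shaker_foot and cradle_seat below 0.012 m and angle between the z axis of shaker_foot and the z axis of cradle_lean, either way round below 0.14 rad and linear speed of shaker below 0.02 m/s and angle between bowl's own z axis and vertical below 0.1 rad); the robot touches nothing.
It fails at once if the bowl is shifted by more than 30 mm (distance of bowl from where it was at the start of the episode above 0.03 m).
It fails at once if the gift box, the cookies or the yellow jar are shifted by more than 30 mm (distance of any of gift_box_1, cookie_pack_0, jar_curd from where it was at the start of the episode above 0.03 m).
It also fails if it takes over 58 s, if anything falls off the work surface, if the arm or the gripper's body presses on something with over 40 N, if the wrist force passes 120 N, or if a joint passes its speed limit or range.

ROBOT

A 7-joint arm with a two-finger parallel gripper is mounted at the origin on a cart in front of the work surface, level with it; the furniture and walls round the work are solid. World frame = base frame: x ahead of the robot, y to its left, z up, the work surface at z = 0. Lengths are in m, angles in rad, forces in N, time in s.
With the tool pointing down it reaches from about 0.425 to 0.875 m from the base axis. Payload 9.9 kg.
Tool frame: the origin (TCP) lies at the very end of the fingers, on their centre line; the grasp point (between the pads) lies behind it (manip.pinch_z is the z of the grasp point in the tool frame, in m); z points along the fingers, y is the direction in which the jaws open and shut (so a half turn about z gives the same grasp; the last joint's range is limited). The gripper opens to 85 mm and grips with 20 to 120 N. Pads are 22 mm wide; open, the fingers measure 114 mm over their backs; the gripper's body (76 mm by 85 mm) begins 54 mm behind the grasp point. The pads swing forward as they close: fully open they stand 13 mm farther back than shut.
Start: joints at [1.241, 0.576, 0.025, 1.437, -0.015, 1.129, -0.057], TCP at [0.164, -0.655, 0.231] pointing down, gripper open.
Joint ranges: [-2.76, 2.76], [-0.34, 2.15], [-1.52, 1.57], [0.19, 2.46], [-1.09, 4.23], [0.17, 1.99], [-2.82, 2.82]. Speed limits (rad/s): [2.22, 2.22, 3.01, 3.01, 3.14, 3.14, 3.14].

INTERFACE

Orientations are given as [roll, pitch, yaw] about the fixed x, y, z axes, in that order (R = Rz(yaw) Ry(pitch) Rx(roll)).
In Python, from plant import manip gives the robot as it stands.
- The arm moves only by the tool carry_out, never from a script. Its argument "motion" is text: rows parted by semicolons, each of 7 numbers parted by spaces: the shift along the tool's x, y, z in mm, then the turn, a rotation vector about the tool's x, y, z in degrees, then the opening, from 0 (shut) to 1 (fully open). In form: tx ty tz rx ry rz hand; .... A call has 1 to 12 rows; each row shifts and turns the commanded pose from where the row before left it, along the tool's axes as they then stand; what a row does not reach is not made up. A row lasts 1/8 s, in which the tool goes at most 62.5 mm and 10.7 degrees, less where a joint would pass 70% of its speed; a pose out of reach is approached as far as the arm can. A call with a gripper value outside its range is refused whole. The fingers move at their own pace and stop on an object; "force" is the grip in N (left out, the last holds). Time passes only in rows, so rows that do not move let the fingers close. It gives the time, the measured TCP pose, the force and the opening at its end, in the units of the state.
- manip.get_state(): the state, without advancing time (a new reading comes with each control period).
- manip.get_image(name): name is "side" or "top" or "wrist"; returns the picture (384x512x3 uint8, blue, green, red); there is no depth.
- manip.camera_model(name): a dict with "vfov" (degrees; the focal length in pixels is half the picture's height over the tangent of half this angle, whatever the lens; pixels are square), "cx", "cy" (the principal point, pixels), "origin" and "attitude" of the camera in the world; the wrist camera has in their place "T_tool_cam" (4x4, takes a point from camera to tool coordinates, whose origin is the TCP and whose axes are the flange's). Camera axes: x right, y up, looking along -z (the intrinsics and any distortion apply to the point x, -y, -z); pixel columns grow to the right and rows downward; lengths in m; the calibration is good to about 2 mm. A picture is of the moment at which its call begins: read the wrist's pose just before it. camera_model takes no time and is no camera call.
- manip.finish_job(): hands the job in, once; it reports no verdict.
The state is a dict: "time": time; "joint_positions": joint angles; "qd": joint speeds; "joint_efforts": joint torques, N m; "tool_pos": TCP position; "eef_rot": TCP orientation; "contact_force": force on the tool from outside, world axes, zero at the start; "wrist_torque": the same for the moment, N m; "opening": finger opening in m.
Only numpy, scipy, OpenCV 4.12 (cv2) and the standard library are available. Lean on these libraries where they do the work, as an engineer would, in place of code of your own. Each camera call takes 0.05 s, during which the arm holds its last target.

## Working session

There is one attempt and no reset: what is moved stays moved. The work goes in short steps, Python scripts to look and compute and a tool call to move; the robot and the scene stay as the last step left them, time stands still between calls to the robot, and variables do not carry over. Pictures are saved under pics/ and viewed, and the job is handed in when it is done.

Besides the shell and the picture viewer there is one more tool, called after ">>>" in YAML: its name, and indented under it one key for each argument. carry_out: Moves the arm, as the interface text tells. Its arguments: {"type":"object","properties":{"motion":{"type":"string"},"force":{"type":"number"}},"required":["motion"]}

```bash
ls; mkdir -p pics; python3 - <<'E'
from plant import manip
import cv2,json
s=manip.get_state(); print(s)
print(manip.pinch_z)
for n in ["side","top","wrist"]:
    print(n,manip.camera_model(n))
for n in ["side","top","wrist"]:
    cv2.imwrite(f"pics/{n}0.png",manip.get_image(n))
E
```

```text
pics
{'time': 0.0, 'joint_positions': array([ 1.24119339,  0.57652917,  0.02482411,  1.43790821, -0.01500623,
        1.12900902, -0.05649266]), 'qd': array([-0.00067576, -0.00070727, -0.00042362,  0.00059942, -0.00129728,
       -0.00020485,  0.00203052]), 'joint_efforts': array([ 2.80218346e-04, -7.65774894e+01,  2.25021511e+00, -2.85981059e+01,
        1.52264134e-02,  1.26689690e-02, -3.20100230e-05]), 'tool_pos': array([ 0.16415854, -0.65426276,  0.23044412]), 'eef_rot': array([-3.13992454e+00,  7.07363318e-05,  2.45858522e-01]), 'contact_force': array([-1.08089825,  0.57676954, -0.80979211]), 'wrist_torque': array([-0.0337096 , -0.03337677, -0.0109362 ]), 'opening': 0.08566741040819152}
-0.0187
side {'vfov': 52.57881426286554, 'cx': 254.18692074255748, 'cy': 182.0194375846303, 'origin': array([0.38222877, 0.8912985 , 0.88226698]), 'attitude': array([ 0.94148098, -0.02229905, -2.91070335])}
top {'vfov': 42.070756107392846, 'cx': 250.97182763854286, 'cy': 194.8156417345847, 'origin': array([ 0.27747861, -0.06413213,  1.53319414]), 'attitude': array([ 0.25021029, -0.00675876, -1.76838809])}
wrist {'vfov': 59.71276632952676, 'cx': 252.517170741291, 'cy': 193.03678755028332, 'T_tool_cam': array([[ 9.47777177e-05,  9.54499985e-01,  2.98210947e-01,
         7.57962008e-02],
       [ 9.99999978e-01, -3.40897887e-05, -2.08708008e-04,
        -5.96528899e-04],
       [-1.89045843e-04,  2.98210960e-01, -9.54499967e-01,
        -1.41475168e-01],
       [ 0.00000000e+00,  0.00000000e+00,  0.00000000e+00,
         1.00000000e+00]])}
```

View pics/side0.png

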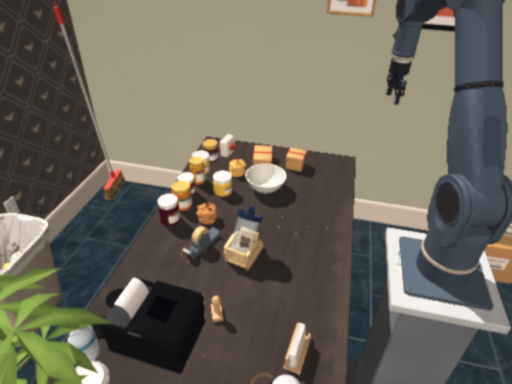

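View pics/top0.png

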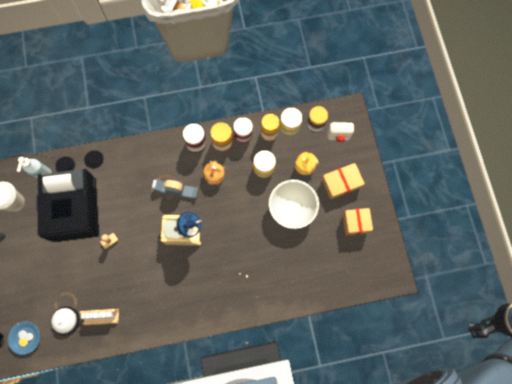

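View pics/wrist0.png

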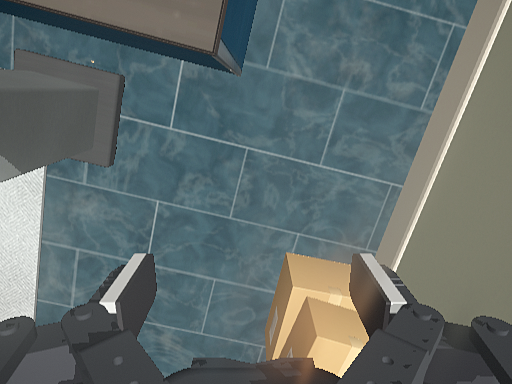

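```bash
cat > h.py <<'E'
import numpy as np, cv2
from scipy.spatial.transform import Rotation as R
from plant import manip
def cam(name,st=None):
    m=manip.camera_model(name)
    f=192/np.tan(np.radians(m['vfov'])/2)
    if name=='wrist':
        st=st or manip.get_state()
        T=np.eye(4);T[:3,:3]=R.from_euler('xyz',st['eef_rot']).as_matrix();T[:3,3]=st['tool_pos']
        C=T@m['T_tool_cam']
    else:
        C=np.eye(4);C[:3,:3]=R.from_euler('xyz',m['attitude']).as_matrix();C[:3,3]=m['origin']
    return dict(f=f,cx=m['cx'],cy=m['cy'],C=C)
def proj(c,P):
    P=np.atleast_2d(P); p=(P-c['C'][:3,3])@c['C'][:3,:3]
    return np.c_[c['cx']+c['f']*p[:,0]/-p[:,2], c['cy']-c['f']*p[:,1]/-p[:,2]]
def ray(c,uv):
    d=np.array([(uv[0]-c['cx'])/c['f'],-(uv[1]-c['cy'])/c['f'],-1]); return c['C'][:3,3],c['C'][:3,:3]@d
def onz(c,uv,z):
    o,d=ray(c,uv); return o+d*(z-o[2])/d[2]
def tri(obs):
    A=np.zeros((3,3));b=np.zeros(3)
    for c,uv in obs:
        o,d=ray(c,uv);d=d/np.linalg.norm(d);M=np.eye(3)-np.outer(d,d);A+=M;b+=M@o
    return np.linalg.solve(A,b)
def crop(img,x0,y0,x1,y1,k,fn):
    cv2.imwrite(fn,cv2.resize(img[y0:y1,x0:x1],None,fx=k,fy=k,interpolation=cv2.INTER_CUBIC))
E
python3 - <<'E'
from h import *
t=cv2.imread('pics/top0.png');s=cv2.imread('pics/side0.png')
crop(t,150,200,210,255,10,'pics/tc.png')
crop(s,210,195,280,275,7,'pics/sc.png')
crop(t,240,130,390,250,5,'pics/tb.png')
c=cam('top')
for n,uv,z in [('bowlrim',(294,204),.06),('gift',(358,221),.061),('gift/cook',(344,181),.08),('jar',(264,163),.07),('cradle',(180,230),.05),('pump',(306,163),.05)]:
    print(n,onz(c,uv,z).round(3))
E
```

```text
bowlrim [ 0.591 -0.27   0.06 ]
gift [ 0.502 -0.448  0.061]
gift/cook [ 0.627 -0.432  0.08 ]
jar [ 0.733 -0.206  0.07 ]
cradle [0.582 0.083 0.05 ]
pump [ 0.714 -0.337  0.05 ]
```

View pics/tc.png

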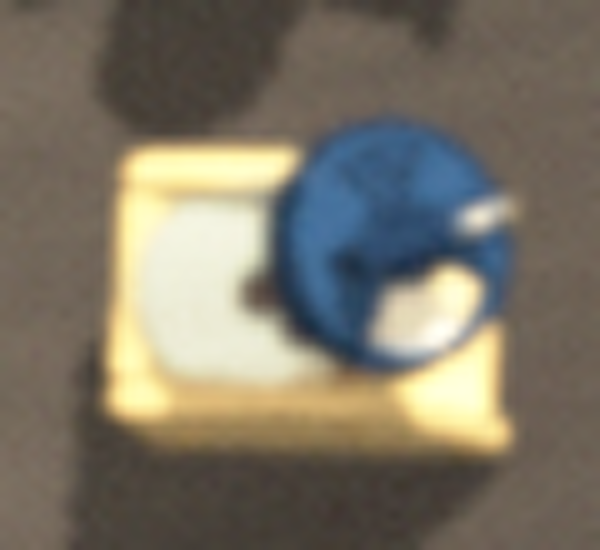

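View pics/sc.png

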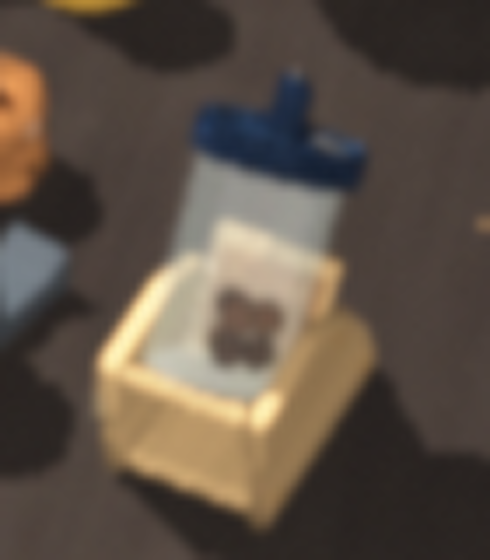

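View pics/tb.png

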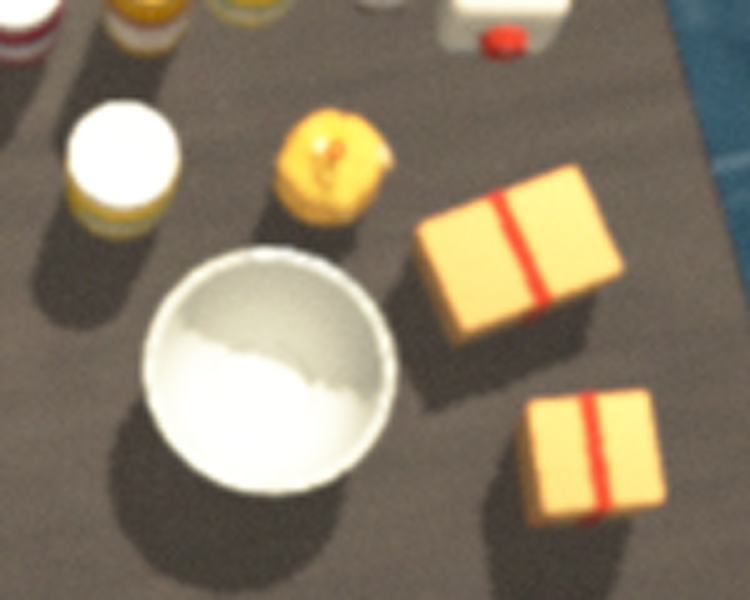

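```bash
cat >> h.py <<'E'
def pose(st=None):
    st=st or manip.get_state()
    return np.array(st['tool_pos']),R.from_euler('xyz',st['eef_rot'])
def rows(p0,r0,p1,r1,n,hand,dec=0):
    """rows from pose0 to pose1, rounding with carry"""
    rv=(r0.inv()*r1).as_rotvec(degrees=True)
    p,r=np.array(p0),r0; out=[]
    for i in range(1,n+1):
        tp=p0+(p1-p0)*i/n; tr=r0*R.from_rotvec(rv*i/n,degrees=True)
        d=np.round(r.inv().apply(tp-p)*1000,dec); w=np.round((r.inv()*tr).as_rotvec(degrees=True),dec)
        p=p+r.apply(d/1000); r=r*R.from_rotvec(w,degrees=True)
        out.append(' '.join('%g'%(v+0.0) for v in [*d,*w])+' %g'%hand)
    print('; '.join(out)); return p,r
def frame(x=None,y=None,z=None):
    if x is None: x=np.cross(y,z)
    if y is None: y=np.cross(z,x)
    if z is None: z=np.cross(x,y)
    return R.from_matrix(np.c_[x,y,z])
def Rc(psi): return R.from_euler('z',psi,degrees=True)
s35,c35=np.sin(np.radians(35)),np.cos(np.radians(35))
E
python3 - <<'E'
from h import *
c=cam('top'); s=cam('side')
print('lid', onz(c,(188.8,224.5),.136), tri([(c,(188.8,224.5)),(s,(210+280/7,195+140/7))]))
for uv,z in [((162.,215),.075),((161,240.5),.075),((160,202),.05),((109,241),.02),((67,205),.1),((174,188),.05)]: print(uv,onz(c,uv,z).round(3))
C=Rc(-16); a=C.apply([0,-s35,c35])
lid=onz(c,(188.8,224.5),.136)
tr=frame(x=C.apply([0,c35,s35]),z=-a)
p,r=pose(); tp=lid+0.2*a
print(tp, tr.as_euler('xyz'))
mid=np.array([.42,-.45,.36])
p,r=rows(p,r,mid,r,6,1)
p,r=rows(p,r,tp,tr,12,1)
E
```

```text
lid [0.57475155 0.04698158 0.136     ] [0.57586039 0.04732388 0.1318442 ]
(162.0, 215) [0.632 0.125 0.075]
(161, 240.5) [0.556 0.14  0.075]
(160, 202) [0.679 0.128 0.05 ]
(109, 241) [0.596 0.303 0.02 ]
(67, 205) [0.71  0.391 0.1  ]
(174, 188) [0.714 0.079 0.05 ]
[ 0.54313174 -0.06328983  0.29983041] [ 3.14159265 -0.61086524  1.29154365]
50 -23 -22 0 0 0 1; 49 -22 -21 0 0 0 1; 50 -23 -22 0 0 0 1; 50 -23 -21 0 0 0 1; 49 -22 -22 0 0 0 1; 50 -23 -21 0 0 0 1
18 -29 5 2 3 -5 1; 20 -27 7 1 2 -5 1; 22 -25 8 2 3 -5 1; 23 -22 10 1 3 -4 1; 24 -21 12 2 2 -5 1; 26 -18 14 1 3 -5 1; 27 -16 15 2 2 -5 1; 27 -13 16 1 3 -5 1; 27 -10 18 2 3 -5 1; 27 -7 20 1 2 -4 1; 26 -5 21 2 3 -5 1; 26 -1 22 1 3 -5 1
```

>>> carry_out:
  motion: "50 -23 -22 0 0 0 1; 50 -23 -22 0 0 0 1; 50 -23 -21 0 0 0 1; 50 -23 -21 0 0 0 1; 49 -22 -22 0 0 0 1; 50 -23 -21 0 0 0 1"

```text
time: 0.9
tool_pos: [0.422, -0.4478, 0.361]
eef_rot: [3.142, 0.0, 0.246]
contact_force: [0.7, -0.3, -0.5]
opening: 0.0856
```

>>> carry_out:
  motion: "18 -29 5 2 3 -5 1; 20 -27 7 1 2 -5 1; 22 -25 8 2 3 -5 1; 23 -22 10 1 3 -4 1; 24 -21 12 2 2 -5 1; 26 -18 14 1 3 -5 1; 27 -16 15 2 2 -5 1; 27 -13 16 1 3 -5 1; 27 -10 18 2 3 -5 1; 27 -7 20 1 2 -4 1; 26 -5 21 2 3 -5 1; 26 -1 22 1 3 -5 1"

```text
time: 2.4
tool_pos: [0.5443, -0.0619, 0.2996]
eef_rot: [3.136, -0.619, 1.294]
contact_force: [0.6, -0.3, -0.1]
opening: 0.0856
```

```bash
python3 - <<'E'
from h import *
s=manip.get_state(); print(s['time'],s['joint_positions'].round(3),s['tool_pos'],s['eef_rot'])
import pickle;pickle.dump(s,open('s1.pkl','wb'))
i=manip.get_image('wrist');cv2.imwrite('pics/w1.png',i)
E
```

```text
2.4 [ 0.759  0.422 -0.504  1.752 -0.483  1.072  0.26 ] [ 0.54429103 -0.06188958  0.29960444] [ 3.1361302  -0.61900893  1.29402873]
```

View pics/w1.png

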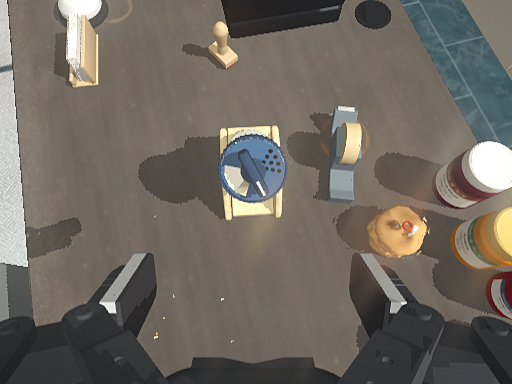

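```bash
python3 - <<'E'
from h import *
crop(cv2.imread('pics/w1.png'),205,115,300,230,5,'pics/w1c.png')
E
```

```text
(no output)
```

View pics/w1c.png

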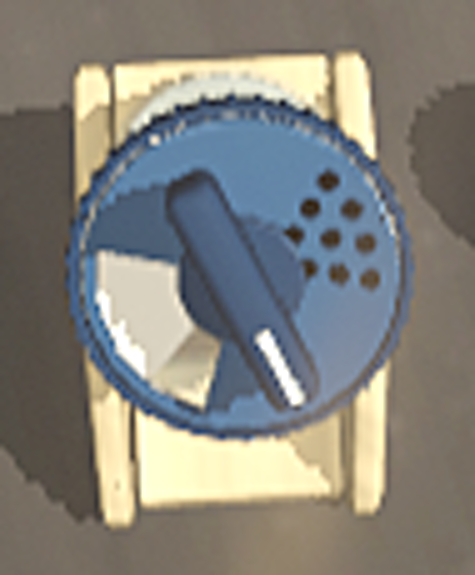

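```bash
python3 - <<'E'
from h import *
import pickle
from scipy.optimize import least_squares
s=pickle.load(open('s1.pkl','rb')); c=cam('wrist',s)
u=lambda x,y:(205+x/5,115+y/5)
print('cap',onz(c,u(240,266),.046+.107*c35))
a,b=onz(c,u(193,185),.046+.132*c35),onz(c,u(295,395),.046+.132*c35)
# fit: foot x,y, psi, phi
# points: cap centre(0,0,107), bar ends
def model(q):
    x,y,psi,phi=q
    C=Rc(psi); J=C*R.from_euler('x',35,degrees=True) ; foot=np.array([x,y,.046])
    D=J*R.from_euler('z',phi)
    P=[foot+J.apply([0,0,.107]),foot+D.apply([0,.0225,.132]),foot+D.apply([0,-.0225,.132])]
    # cradle side outer: front(lower -y) vertical corners at table? use top edges direction only
    return np.array(P),foot,J
obs=np.array([u(240,266),u(193,183),u(293,398)])
# cradle yaw: side plates lines, project outer edges ends: left plate outer (75,70)-(105,520), right outer (368,60)-(380,510)
for z in (.06,.075,.09):
  L1,L2=onz(c,u(75,75),z),onz(c,u(105,515),z); R1,R2=onz(c,u(368,65),z),onz(c,u(380,505),z)
  print(z,np.degrees(np.arctan2(*(L2-L1)[[1,0]])),np.degrees(np.arctan2(*(R2-R1)[[1,0]])),np.linalg.norm(L1-R1),np.linalg.norm(L2-R2),((L1+R1)/2).round(4),((L2+R2)/2).round(4))
for psi in (-10,-13,-16,-19):
    f=lambda q:(proj(c,model([q[0],q[1],psi,q[2]])[0])-obs).ravel()
    r=least_squares(f,[.58,.08,.3],x_scale=[.01,.01,.1]); print(psi,r.x,r.cost,f(r.x).round(1))
E
```

```text
cap [0.57621641 0.0468645  0.13364927]
0.06 -100.83495889556497 -106.03022475282428 0.07847834213521611 0.06748357135611482 [0.596  0.1315 0.06  ] [0.5678 0.0137 0.06  ]
0.075 -100.83495889556497 -106.03022475282432 0.07552737773020987 0.06494603537387549 [0.5938 0.1235 0.075 ] [0.5667 0.0101 0.075 ]
0.09 -100.83495889556497 -106.03022475282435 0.07257641332520373 0.06240849939163626 [0.5916 0.1155 0.09  ] [0.5655 0.0065 0.09  ]
-10 [0.58632936 0.10764543 0.34182965] 2.0006210739663586 [-0.6 -0.2  0.8  1.3 -0.3 -1.1]
-13 [0.58999008 0.10691031 0.38520769] 1.6230298124295603 [-0.1 -0.2  0.6  1.2 -0.5 -1. ]
-16 [0.59360668 0.10598609 0.42895459] 1.5891736275105743 [ 0.4 -0.2  0.3  1.2 -0.7 -1. ]
-19 [0.59716921 0.10487538 0.4731388 ] 1.900583309157664 [ 0.9 -0.2  0.   1.1 -0.9 -0.9]
```

```bash
cat >> h.py <<'E'
PSI=-13.4; FOOT=np.array([.5905,.1068,.046]); J=Rc(PSI)*R.from_euler('x',35,degrees=True)
def dialpose(phi,h):
    D=J*R.from_euler('z',phi); M=D.as_matrix()
    return FOOT+J.apply([0,0,h]), R.from_matrix(np.c_[M[:,1],M[:,0],-M[:,2]])
E
python3 - <<'E'
from h import *
p,r=pose()
t=dialpose(.39,.113+.06); print(t[0],t[1].as_euler('xyz'))
p,r=rows(p,r,*t,5,.5)
p,r=rows(p,r,*dialpose(.39,.113),4,.5)
E
```

```text
[0.56750395 0.01027269 0.1877133 ] [ 2.88141592 -0.55919743  1.80201309]
-1 1 26 0 0 -5 0.5; -2 0 27 1 0 -5 0.5; -1 1 26 0 0 -4 0.5; -2 1 27 0 0 -5 0.5; -1 1 26 1 0 -5 0.5
0 0 15 0 0 0 0.5; 0 0 15 0 0 0 0.5; 0 0 15 0 0 0 0.5; -1 0 15 0 0 0 0.5
```

>>> carry_out:
  motion: "-1 1 26 0 0 -5 0.5; -2 0 27 1 0 -5 0.5; -1 1 26 0 0 -4 0.5; -2 1 27 0 0 -5 0.5; -1 1 26 1 0 -5 0.5; 0 0 0 0 0 0 0.5"

```text
time: 3.2
tool_pos: [0.5672, 0.0056, 0.1876]
eef_rot: [2.892, -0.563, 1.792]
contact_force: [0.1, -0.6, -0.4]
opening: 0.0425
```

```bash
python3 - <<'E'
from h import *
s=manip.get_state(); print(s['time'],s['joint_positions'].round(3),s['tool_pos'],s['eef_rot'])
i=manip.get_image('wrist');c=cam('wrist',s)
D=J*R.from_euler('z',.39)
for P in ([0,.025,.132],[0,-.025,.132],[0,.025,.110],[0,-.025,.110],[.033,0,.11],[-.033,0,.11]):
    u=proj(c,FOOT+D.apply(P))[0]; print(P,u.round(0)); cv2.circle(i,tuple(int(v) for v in u),2,(0,0,255),-1)
cv2.imwrite('pics/w2.png',i)
E
```

```text
3.2 [ 0.683  0.581 -0.621  1.871 -0.411  0.775  0.595] [0.56720761 0.00560382 0.18758609] [ 2.89246454 -0.56319165  1.7919678 ]
[0, 0.025, 0.132] [255. 175.]
[0, -0.025, 0.132] [256. 254.]
[0, 0.025, 0.11] [255. 167.]
[0, -0.025, 0.11] [256. 239.]
[0.033, 0, 0.11] [306. 204.]
[-0.033, 0, 0.11] [205. 205.]
```

View pics/w2.png

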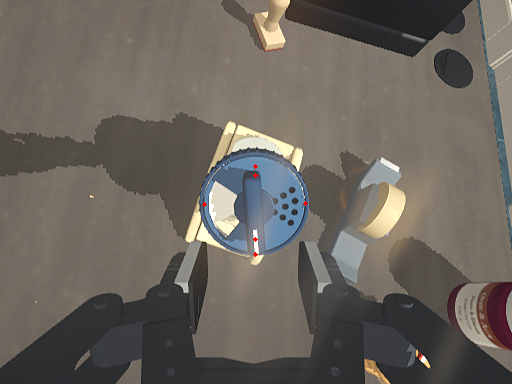

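```bash
python3 - <<'E'
from h import *
crop(cv2.imread('pics/w2.png'),180,110,330,270,5,'pics/w2c.png')
p,r=pose()
p,r=rows(p,r,*dialpose(.39,.113),5,.5)
E
```

```text
1 0 13 0 0 0 0.5; 1 0 12 0 0 0 0.5; 1 0 13 0 0 0 0.5; 0 0 13 0 0 0 0.5; 1 0 13 0 0 -1 0.5
```

View pics/w2c.png

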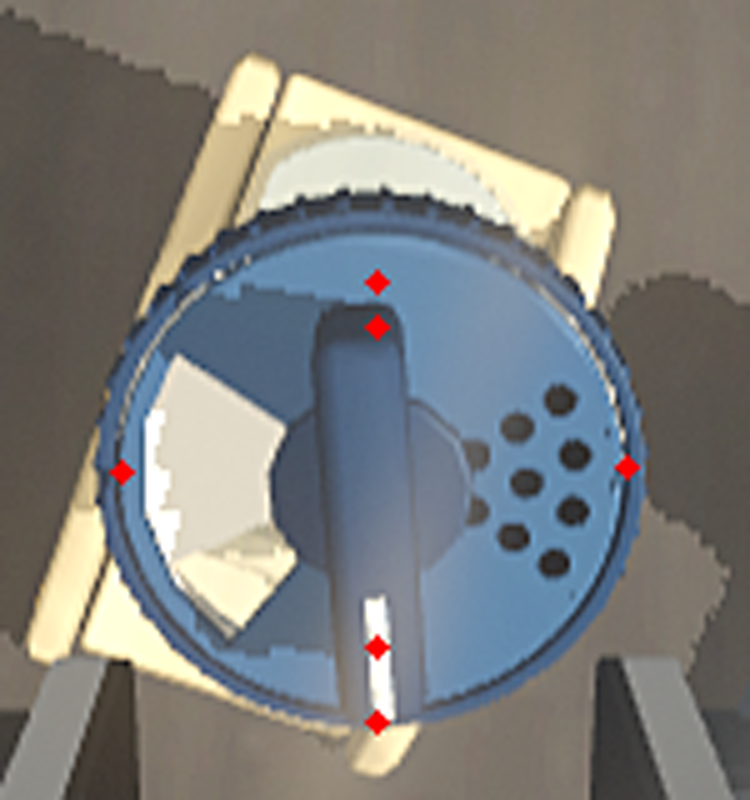

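>>> carry_out:
  motion: "1 0 13 0 0 -1 0.5; 1 0 12 0 0 -1 0.5; 1 0 13 0 0 -1 0.5; 0 0 13 0 0 -1 0.5; 1 0 13 0 0 0 0.5; 0 0 0 0 0 0 0.5"

```text
time: 4.0
tool_pos: [0.5748, 0.0446, 0.1374]
eef_rot: [2.85, -0.544, 1.872]
contact_force: [-0.8, -0.2, -0.1]
opening: 0.0426
```

```bash
python3 - <<'E'
from h import *
s=manip.get_state(); p,r=pose(s); t=dialpose(.44,.113); print(s['time'],r.inv().apply(t[0]-p)*1000,(r.inv()*t[1]).as_rotvec(degrees=True),s['contact_force'])
i=manip.get_image('wrist');cv2.imwrite('pics/w3.png',i)
E
```

```text
4.0 [-0.2673666   0.78386066 -1.30512372] [-0.27362871 -0.07088898  0.64347941] [-0.80704799 -0.2386222  -0.08931225]
```

View pics/w3.png

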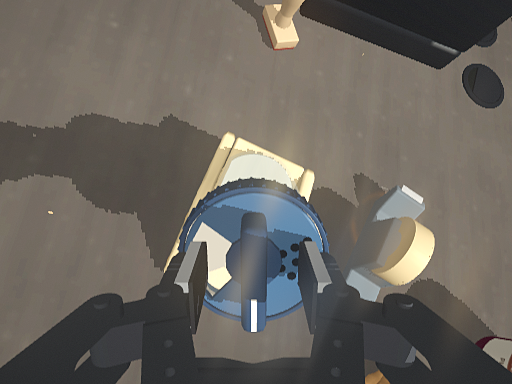

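>>> carry_out:
  motion: "0 1 -2 0 0 0 0.3; 0 0 0 0 0 0 0; 0 0 0 0 0 0 0; 0 0 0 0 0 0 0; 0 0 0 0 0 0 0"
  force: 50

```text
time: 4.68
tool_pos: [0.576, 0.042, 0.1405]
eef_rot: [2.848, -0.542, 1.871]
contact_force: [-3.8, -4.4, 6.8]
opening: 0.0099
```

>>> carry_out:
  motion: "0 0 0 0 0 -7 0; 0 0 0 0 0 -7 0; 0 0 0 0 0 -7 0; 0 0 0 0 0 -7 0; 0 0 0 0 0 -7 0; 0 0 0 0 0 0 0"

```text
time: 5.42
tool_pos: [0.5757, 0.0419, 0.1404]
eef_rot: [2.595, -0.284, 2.481]
contact_force: [-5.1, -4.8, 8.0]
opening: 0.0097
```

```bash
python3 - <<'E'
from h import *
s=manip.get_state(); print(s['time'],s['contact_force'],s['wrist_torque'],s['joint_positions'].round(2))
i=manip.get_image('wrist');cv2.imwrite('pics/w4.png',i)
E
```

```text
5.425 [-5.10722096 -4.84705205  7.97821084] [-0.53444535  0.82384808  0.47310178] [ 0.72  0.7  -0.81  1.92 -0.2   0.6   1.06]
```

View pics/w4.png

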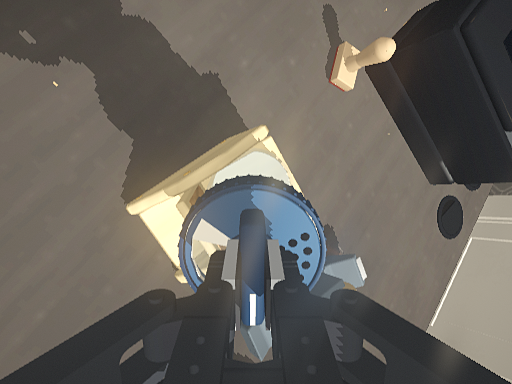

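>>> carry_out:
  motion: "0 0 0 0 0 -7 0; 0 0 0 0 0 -7 0; 0 0 0 0 0 -7 0; 0 0 0 0 0 -7 0; 0 0 0 0 0 -4 0; 0 0 0 0 0 0 0"

```text
time: 6.22
tool_pos: [0.5754, 0.0416, 0.1401]
eef_rot: [2.533, 0.025, 2.949]
contact_force: [-6.1, -6.2, 8.1]
opening: 0.0097
```

```bash
python3 - <<'E'
from h import *
s=manip.get_state(); p,r=pose(s);print(s['time'],s['contact_force'],r.inv().apply(s['wrist_torque']),s['joint_positions'].round(2))
M=r.as_matrix(); Jm=J.as_matrix(); x=Jm.T@M[:,1]; print('phi tool in jar frame',np.arctan2(x[1],x[0]),x)
i=manip.get_image('wrist');cv2.imwrite('pics/w5.png',i)
E
```

```text
6.225 [-6.13510883 -6.23962995  8.09067766] [0.74484558 0.98200757 0.57297359] [ 0.8   0.75 -0.96  1.92 -0.    0.6   1.42]
phi tool in jar frame 1.6193085676480987 [-0.04849311  0.99882136 -0.0020763 ]
```

View pics/w5.png

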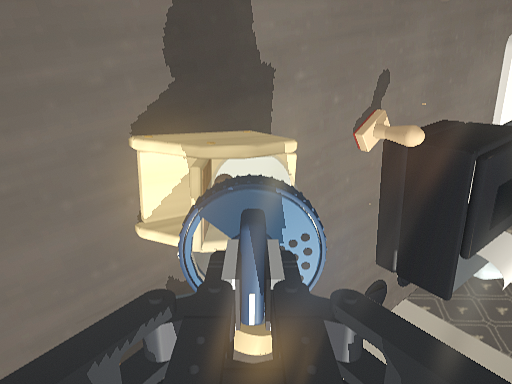

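>>> carry_out:
  motion: "0 0 0 0 0 -3 0; 0 0 0 0 0 0 0"

```text
time: 6.52
tool_pos: [0.5752, 0.0416, 0.1401]
eef_rot: [2.535, 0.054, 2.991]
contact_force: [-6.1, -5.9, 8.3]
opening: 0.01
```

```bash
python3 - <<'E'
from h import *
s=manip.get_state(); p,r=pose(s);print(s['time'],s['contact_force'],r.inv().apply(s['wrist_torque']),s['joint_positions'].round(2))
M=r.as_matrix(); Jm=J.as_matrix(); x=Jm.T@M[:,1]; print('phi tool in jar frame',np.arctan2(x[1],x[0]),x)
E
```

```text
6.525 [-6.14737566 -5.92244199  8.32610711] [0.65330936 1.20172387 1.10364804] [ 0.81  0.76 -0.97  1.92  0.01  0.6   1.46]
phi tool in jar frame 1.6702849781900726 [-0.09932442  0.99505322 -0.0019361 ]
```

>>> carry_out:
  motion: "0 0 0 0 0 2 0.2; 0 0 0 0 0 0 0.5; 0 0 -5 0 0 0 0.5; 0 0 -25 0 0 0 0.5; 0 0 -40 0 0 7 0.7; 0 0 -50 0 0 9 0.8; 0 0 -40 0 0 9 1; 0 0 0 0 0 9 1"

```text
time: 7.52
tool_pos: [0.5565, -0.0489, 0.2738]
eef_rot: [2.6, -0.292, 2.457]
contact_force: [0.2, 1.8, -0.7]
opening: 0.0855
```

```bash
python3 - <<'E'
from h import *
s=manip.get_state(); print(s['time'],s['tool_pos'],s['eef_rot'],s['contact_force'])
i=manip.get_image('wrist');c=cam('wrist',s)
import pickle;pickle.dump(s,open('s6.pkl','wb'))
cv2.imwrite('pics/w6.png',i)
u=proj(c,FOOT+J.apply([0,0,.11]))[0].astype(int);print(u)
crop(i,u[0]-60,u[1]-50,u[0]+60,u[1]+50,5,'pics/w6c.png')
E
```

```text
7.525 [ 0.55652583 -0.04889016  0.27377184] [ 2.59976227 -0.29173046  2.45708324] [ 0.15957551  1.79175441 -0.7165234 ]
[251 169]
```

View pics/w6c.png

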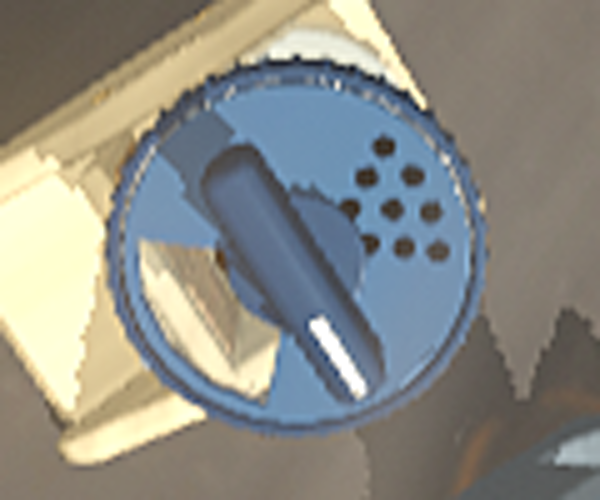

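```bash
python3 - <<'E'
from h import *
import pickle
from scipy.optimize import least_squares
s=pickle.load(open('s6.pkl','rb'));c=cam('wrist',s)
x0,y0=251-60,169-50
u=lambda x,y:(x0+x/5,y0+y/5)
obs=np.array([u(298,246),u(230,162),u(362,384)])
def m(q,psi):
    JJ=Rc(psi)*R.from_euler('x',35,degrees=True);D=JJ*R.from_euler('z',q[2]);f=np.array([q[0],q[1],.046])
    return np.array([f+JJ.apply([0,0,.107]),f+D.apply([0,.0225,.132]),f+D.apply([0,-.0225,.132])])
for psi in(-12,-13.4,-15):
    f=lambda q:(proj(c,m(q,psi))-obs).ravel()
    r=least_squares(f,[.59,.107,1.5],x_scale=[.01,.01,.1]);print(psi,r.x,r.fun.round(1))
E
```

```text
-12 [0.58733458 0.10720658 1.54068581] [-0.1 -0.7  0.5  1.2 -0.5 -0.6]
-13.4 [0.5890246  0.10682766 1.56247028] [-0.  -0.5  0.4  1.  -0.5 -0.6]
-15 [0.59094348 0.10634388 1.58739204] [ 0.1 -0.2  0.3  0.8 -0.5 -0.6]
```

View pics/w6.png

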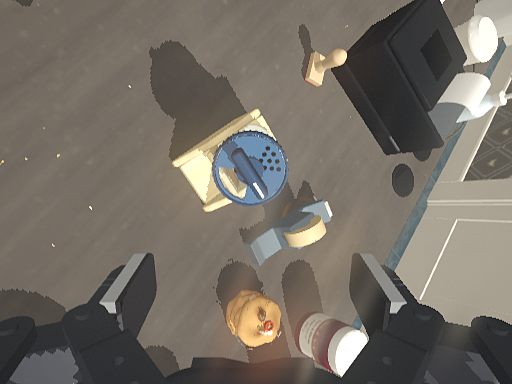

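```bash
cat >> h.py <<'E'
FOOT=np.array([.5900,.1068,.046])
MID=FOOT+J.apply([0,0,.068])
def grip(lean,back,yaw=PSI,mid=None):
    """lean deg: wrist back leaning to cradle +y"""
    l=np.radians(lean);C=Rc(yaw)
    z=C.apply([0,-np.sin(l),-np.cos(l)]);y=C.apply([1,0,0])
    return (MID if mid is None else mid)+z*(.0187-back),frame(y=y,z=z)
E
python3 - <<'E'
from h import *
s=manip.get_state();p,r=pose(s);print(s['joint_positions'].round(2))
t=grip(45,.15);print(MID,t[0],(r.inv()*t[1]).as_rotvec(degrees=True))
p,r=rows(p,r,*t,12,1)
E
```

```text
[ 0.94  0.55 -0.88  1.75 -0.23  0.98  1.07]
[0.58096109 0.06885863 0.10170234] [0.60247729 0.15917418 0.19454546] [ 41.00150787 -72.16776296  48.91105428]
6 9 15 3 -6 4 1; 8 10 15 4 -6 4 1; 10 9 12 3 -6 4 1; 12 10 11 4 -6 4 1; 13 9 9 3 -6 4 1; 15 9 7 4 -6 4 1; 17 8 5 3 -6 5 1; 17 7 3 3 -6 4 1; 18 6 0 4 -6 4 1; 18 4 -2 3 -6 4 1; 19 3 -4 4 -6 4 1; 18 2 -6 3 -6 4 1
```

>>> carry_out:
  motion: "6 9 15 3 -6 4 1; 8 10 15 4 -6 4 1; 10 9 12 3 -6 4 1; 12 10 11 4 -6 4 1; 13 9 9 3 -6 4 1; 15 9 7 4 -6 4 1; 17 8 5 3 -6 5 1; 17 7 3 3 -6 4 1; 18 6 0 4 -6 4 1; 18 4 -2 3 -6 4 1; 19 3 -4 4 -6 4 1; 18 2 -6 3 -6 4 1"

```text
time: 9.07
tool_pos: [0.5988, 0.1623, 0.1935]
eef_rot: [3.141, 0.778, 1.355]
contact_force: [0.3, -0.2, -0.8]
opening: 0.0852
```

```bash
python3 - <<'E'
from h import *
s=manip.get_state();p,r=pose(s);print(s['time'],s['joint_positions'].round(2),p,s['contact_force'])
t=grip(45,.15);print(r.inv().apply(t[0]-p)*1000,(r.inv()*t[1]).as_rotvec(degrees=True))
i=manip.get_image('wrist');c=cam('wrist',s)
for P in ([.028,0,.045],[-.028,0,.045],[.028,0,.093],[-.028,0,.093],[0,0,.068],[0,.025,.132]):
    u=proj(c,FOOT+J.apply(P))[0]; cv2.circle(i,tuple(int(v) for v in u),2,(0,0,255),-1)
cv2.imwrite('pics/w7.png',i)
p,r=rows(p,r,*grip(45,.07),3,1)
p,r=rows(p,r,*grip(45,0),5,1)
E
```

```text
9.075 [-0.59  0.84 -0.07  1.29  0.53  1.66 -1.  ] [0.59879134 0.162272   0.19354957] [ 0.25979015 -0.23113334 -0.84978133]
[-2.29126049  4.26434493  0.86022596] [ 0.72526016 -0.42180146  0.72256075]
-1 1 27 0 0 0 1; -1 1 27 0 0 0 1; -1 1 27 1 0 1 1
0 0 14 0 0 0 1; 0 0 14 0 0 0 1; 0 0 14 0 0 0 1; 0 0 14 0 0 0 1; 0 1 14 0 0 0 1
```

View pics/w7.png

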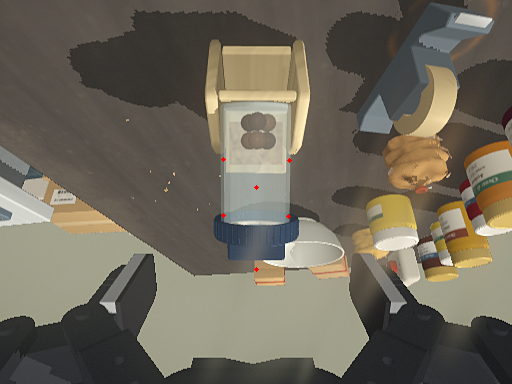

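>>> carry_out:
  motion: "-1 1 27 0 0 0 1; -1 2 27 0 0 0 1; -1 1 27 1 0 1 1; 0 0 14 0 0 0 1; 0 0 14 0 0 0 1; 0 0 14 0 0 0 1; 0 0 14 0 0 0 1; 0 1 14 0 0 0 1; 0 0 0 0 0 0 1"

```text
time: 10.25
tool_pos: [0.5791, 0.0534, 0.0878]
eef_rot: [3.141, 0.776, 1.328]
contact_force: [-0.2, -0.2, 0.6]
opening: 0.0856
```

```bash
python3 - <<'E'
from h import *
s=manip.get_state();p,r=pose(s);print(s['time'],s['joint_positions'].round(2),p,s['contact_force'])
t=grip(45,0);print(r.inv().apply(t[0]-p)*1000,(r.inv()*t[1]).as_rotvec(degrees=True))
i=manip.get_image('wrist')
cv2.imwrite('pics/w8.png',i)
E
```

```text
10.25 [-0.48  0.87 -0.05  1.56  0.59  1.35 -1.09] [0.57914491 0.0533605  0.08782857] [-0.17454329 -0.22976976  0.64586093]
[ 1.15505677 -1.84373919 -2.04754893] [-0.31694004 -0.52955617 -0.36969568]
```

View pics/w8.png

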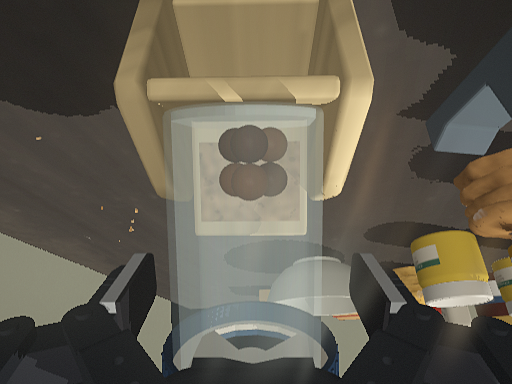

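>>> carry_out:
  motion: "0 -2 -1 0 0 0 1; 0 0 0 0 0 0 0; 0 0 0 0 0 0 0; 0 0 0 0 0 0 0; 0 0 0 0 0 0 0"
  force: 70

```text
time: 10.92
tool_pos: [0.5783, 0.0566, 0.0898]
eef_rot: [3.138, 0.774, 1.328]
contact_force: [0.8, 2.7, 6.2]
opening: 0.0562
```

```bash
python3 - <<'E'
from h import *
s=manip.get_state();p,r=pose(s);print(s['time'],p,s['eef_rot'],s['contact_force'],s['opening'])
import pickle;pickle.dump(s,open('sgrip.pkl','wb'))
t=grip(45,0);print(r.inv().apply(t[0]-p)*1000,(r.inv()*t[1]).as_rotvec(degrees=True))
i=manip.get_image('wrist')
cv2.imwrite('pics/w9.png',i)
E
```

```text
10.925 [0.57830202 0.05664504 0.08984542] [3.1379185  0.77360063 1.32766207] [0.77152677 2.65409022 6.15964881] 0.05619329331301856
[ 0.43376145 -0.24252571  1.48486651] [-0.16243977 -0.67524877 -0.37861652]
```

View pics/w9.png

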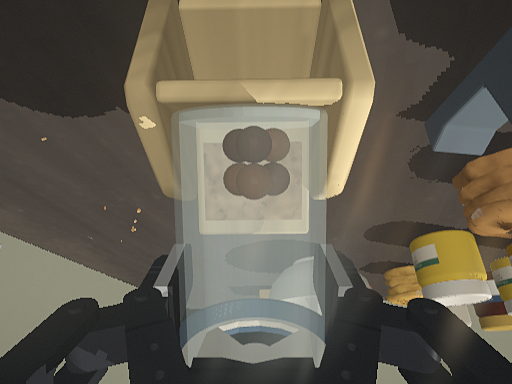

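```bash
cat >> h.py <<'E'
BOWL=np.array([.591,-.270,0])
def pmid(dy,z,yaw=PSI): return BOWL+Rc(yaw).apply([0,dy,0])+[0,0,z]
E
python3 - <<'E'
from h import *
p,r=pose()
off=p-grip(45,0)[0]
A=grip(45,0,mid=MID+J.apply([0,0,.085])+off)
p,r=rows(p,r,A[0],r,5,0)
print()
p,r=rows(p,r,*grip(5,0,mid=pmid(.09,.22)),6,0)
print()
p,r=rows(p,r,*grip(-50,0,mid=pmid(.039,.13)),7,0)
E
```

```text
-17 0 -3 0 0 0 0; -16 0 -3 0 0 0 0; -17 0 -3 0 0 0 0; -17 0 -4 0 0 0 0; -17 1 -3 0 0 0 0

-26 15 16 0 7 0 0; -27 15 12 0 6 0 0; -29 14 10 0 7 0 0; -30 15 5 0 6 0 0; -30 15 3 0 7 0 0; -30 15 -1 0 6 0 0

-4 0 12 0 8 0 0; -6 0 12 0 8 0 0; -7 0 11 0 8 0 0; -8 0 10 0 8 0 0; -10 0 8 0 8 0 0; -11 0 7 0 7 0 0; -12 0 5 0 8 0 0
```

>>> carry_out:
  motion: "-9 0 -2 0 0 0 0; -17 0 -3 0 0 0 0; -17 0 -3 0 0 0 0; -17 0 -4 0 0 0 0; -17 0 -3 0 0 0 0; -8 0 -1 0 0 0 0"

```text
time: 11.72
tool_pos: [0.5659, 0.0067, 0.1613]
eef_rot: [3.138, 0.774, 1.326]
contact_force: [0.3, 0.8, -2.4]
opening: 0.0552
```

```bash
python3 - <<'E'
from h import *
s=manip.get_state();p,r=pose(s);print(s['time'],s['joint_positions'].round(2),p,s['contact_force'],s['opening'])
i=manip.get_image('wrist')
cv2.imwrite('pics/w10.png',i)
p,r=rows(p,r,*grip(5,0,mid=pmid(.09,.22)),6,0)
E
```

```text
11.725 [-0.43  0.74 -0.04  1.62  0.6   1.39 -1.01] [0.56589353 0.00667646 0.16130555] [ 0.32333943  0.84220019 -2.38067064] 0.055202699912540676
-25 15 16 0 7 0 0; -27 15 12 0 6 0 0; -29 15 9 0 7 0 0; -29 15 6 0 6 0 0; -30 15 3 0 7 0 0; -29 15 -1 0 6 0 0
```

View pics/w10.png

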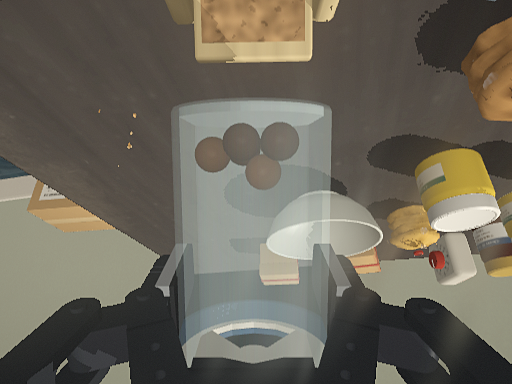

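>>> carry_out:
  motion: "-25 15 16 0 7 0 0; -27 15 12 0 6 0 0; -29 15 9 0 7 0 0; -29 15 6 0 6 0 0; -30 15 3 0 7 0 0; -29 15 -1 0 6 0 0; 0 0 0 0 0 0 0"

```text
time: 12.65
tool_pos: [0.61, -0.191, 0.2006]
eef_rot: [3.139, 0.097, 1.318]
contact_force: [-0.2, -2.3, -1.9]
opening: 0.0551
```

```bash
python3 - <<'E'
from h import *
s=manip.get_state();p,r=pose(s);print(s['time'],s['joint_positions'].round(2),p,s['contact_force'],s['opening'])
i=manip.get_image('wrist');cv2.imwrite('pics/w11.png',i)
j=manip.get_image('top');cv2.imwrite('pics/t11.png',j);crop(j,200,120,400,270,4,'pics/t11c.png')
p,r=rows(p,r,*grip(-50,0,mid=pmid(.039,.13)),7,0)
E
```

```text
12.65 [ 0.32  0.55 -0.24  1.58  0.25  1.05 -0.27] [ 0.60999177 -0.19095023  0.20059032] [-0.21680231 -2.3016777  -1.90605203] 0.055117845689529286
-3 0 12 0 8 0 0; -4 0 12 0 8 0 0; -6 0 11 0 8 0 0; -8 0 9 0 8 0 0; -9 0 9 1 8 -1 0; -10 0 8 0 8 0 0; -11 0 6 0 8 0 0
```

View pics/w11.png

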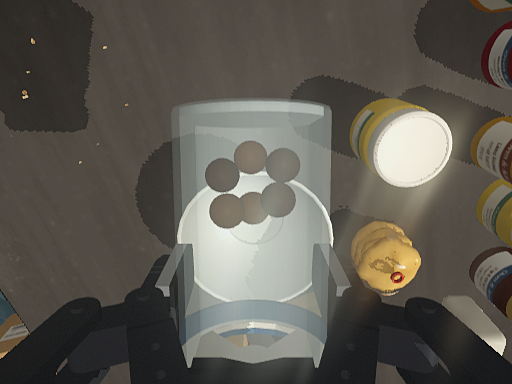

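View pics/t11c.png

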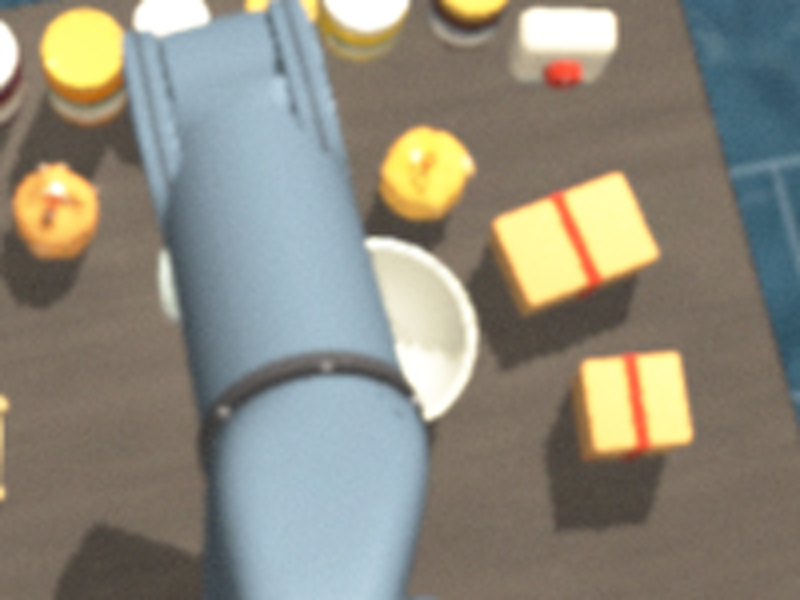

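```bash
python3 - <<'E'
from h import *
s=manip.get_state();c=cam('wrist',s)
a=np.linspace(0,6.28,60)
i=cv2.imread('pics/w11.png')
for u in proj(c,BOWL+np.c_[.075*np.cos(a),.075*np.sin(a),0*a+.06]): cv2.circle(i,tuple(int(v) for v in u),1,(0,0,255),-1)
cv2.imwrite('pics/w11b.png',i[130:384,120:420])
E
```

```text
(no output)
```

View pics/w11b.png

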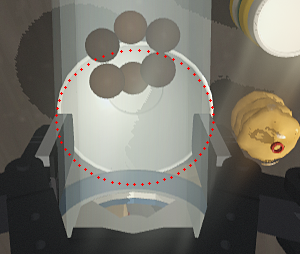

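>>> carry_out:
  motion: "-3 0 12 0 8 0 0; -4 0 12 0 8 0 0; -6 0 11 0 8 0 0; -8 0 9 0 8 0 0; -9 0 9 1 8 -1 0; -10 0 8 0 8 0 0; -11 0 6 0 8 0 0; 0 0 0 0 0 0 0"

```text
time: 13.75
tool_pos: [0.6031, -0.2108, 0.1121]
eef_rot: [-3.122, -0.884, 1.337]
contact_force: [-0.2, -0.6, -3.7]
opening: 0.0549
```

```bash
python3 - <<'E'
from h import *
s=manip.get_state();p,r=pose(s);print(s['time'],s['joint_positions'].round(2),p,s['contact_force'],s['opening'])
t=grip(-50,0,mid=pmid(.039,.13));print(r.inv().apply(t[0]-p)*1000,(r.inv()*t[1]).as_rotvec(degrees=True))
i=manip.get_image('wrist');cv2.imwrite('pics/w12.png',i)
j=manip.get_image('side');cv2.imwrite('pics/s12.png',j);crop(j,180,100,360,220,4,'pics/s12c.png')
E
```

```text
13.75 [ 1.    0.98 -0.67  1.47 -0.33  1.13  0.47] [ 0.60310698 -0.21083523  0.11212621] [-0.22675664 -0.58028447 -3.68364744] 0.054942651396551856
[ 0.07010634  1.7615956  -9.18616663] [-1.0768753  -0.67205275 -0.00841114]
```

View pics/w12.png

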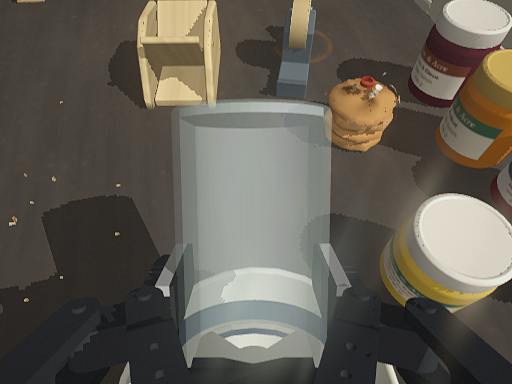

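View pics/s12c.png

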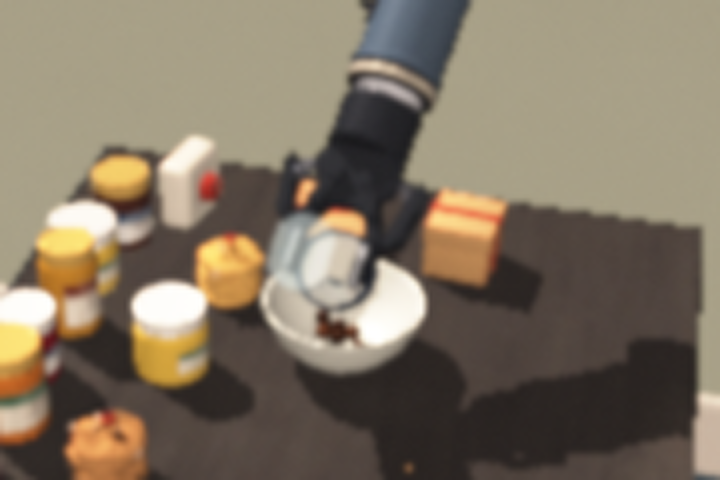

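>>> carry_out:
  motion: "0 0 -8 0 0 0 0; 12 0 2 0 0 0 0; -13 0 -2 0 0 0 0; 13 0 2 0 0 0 0; -13 0 -2 0 0 0 0; 13 0 2 0 0 0 0; -13 0 -2 0 0 0 0; 13 0 2 0 0 0 0; -13 0 -2 0 0 0 0; 0 0 0 0 0 0 0"

```text
time: 15.1
tool_pos: [0.6031, -0.2178, 0.1202]
eef_rot: [-3.133, -0.882, 1.345]
contact_force: [-0.4, -0.3, -3.4]
opening: 0.0551
```

```bash
python3 - <<'E'
from h import *
s=manip.get_state();p,r=pose(s);print(s['time'],p,s['contact_force'],s['opening'])
i=manip.get_image('wrist');cv2.imwrite('pics/w13.png',i)
j=manip.get_image('side');crop(j,230,150,310,205,9,'pics/s13c.png')
p,r=rows(p,r,*grip(5,0,mid=pmid(.09,.24)),7,0)
E
```

```text
15.1 [ 0.60310148 -0.21776213  0.12024963] [-0.39123945 -0.26866939 -3.38977914] 0.05509227209987131
14 0 -5 0 -8 0 0; 14 0 -8 0 -8 0 0; 12 0 -9 0 -8 0 0; 11 0 -10 0 -8 0 0; 9 0 -13 0 -8 1 0; 8 0 -13 0 -8 0 0; 5 0 -14 -1 -8 0 0
```

View pics/s13c.png

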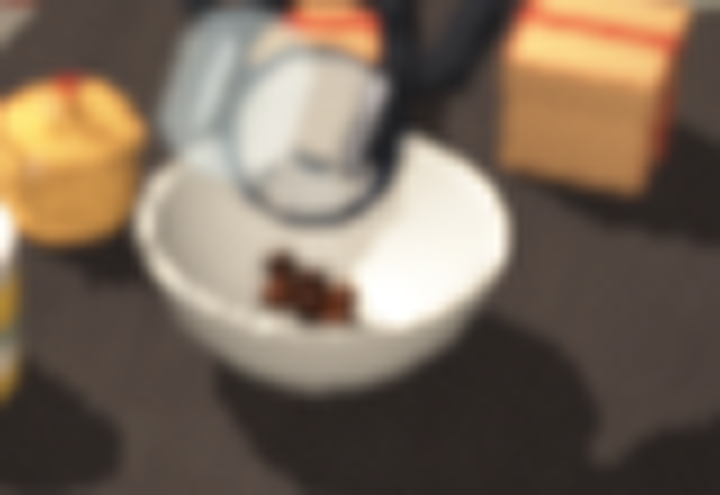

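View pics/w13.png

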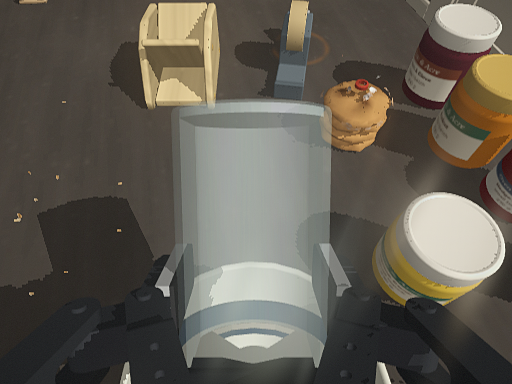

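>>> carry_out:
  motion: "14 0 -5 0 -8 0 0; 14 0 -8 0 -8 0 0; 12 0 -9 0 -8 0 0; 11 0 -10 0 -8 0 0; 9 0 -13 0 -8 1 0; 8 0 -13 0 -8 0 0; 5 0 -14 -1 -8 0 0; 0 0 0 0 0 0 0"

```text
time: 16.2
tool_pos: [0.6136, -0.1765, 0.2243]
eef_rot: [3.131, 0.092, 1.345]
contact_force: [-0.4, 0.3, -3.9]
opening: 0.0553
```

```bash
python3 - <<'E'
from h import *
s=manip.get_state();p,r=pose(s);print(s['time'],p,s['eef_rot'],s['contact_force'],s['opening'])
i=manip.get_image('wrist');cv2.imwrite('pics/w14.png',i)
crop(i,150,80,360,384,2,'pics/w14c.png')
E
```

```text
16.2 [ 0.61362825 -0.17651879  0.22426591] [3.13081691 0.09234115 1.34479789] [-0.41324554  0.3471499  -3.87206511] 0.05533456670071122
```

View pics/w14c.png

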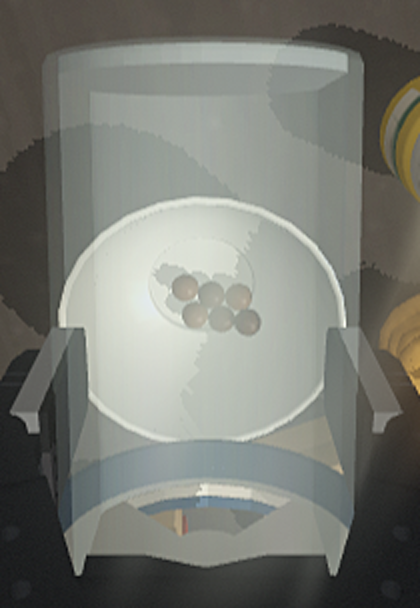

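```bash
python3 - <<'E'
from h import *
import pickle
g=pose(pickle.load(open('sgrip.pkl','rb')))
p,r=pose()
A=g[0]+J.apply([0,0,.095])
p,r=rows(p,r,A,g[1],8,0)
E
```

```text
21 -11 5 0 -5 0 0; 22 -11 3 0 -5 0 0; 22 -11 1 0 -5 0 0; 22 -11 -1 0 -5 0 0; 22 -11 -3 0 -4 0 0; 22 -11 -4 1 -5 0 0; 21 -11 -6 0 -5 0 0; 21 -11 -8 0 -5 0 0
```

>>> carry_out:
  motion: "21 -11 5 0 -5 0 0; 22 -11 3 0 -5 0 0; 22 -11 1 0 -5 0 0; 22 -11 -1 0 -5 0 0; 22 -11 -3 0 -4 0 0; 22 -11 -4 1 -5 0 0; 21 -11 -6 0 -5 0 0; 21 -11 -8 0 -5 0 0; 0 0 0 0 0 0 0; 0 0 0 0 0 0 0"

```text
time: 17.5
tool_pos: [0.5657, -0.0007, 0.1663]
eef_rot: [-3.131, 0.775, 1.333]
contact_force: [0.6, -0.2, -2.8]
opening: 0.0552
```

```bash
python3 - <<'E'
from h import *
import pickle
g=pose(pickle.load(open('sgrip.pkl','rb')))
s=manip.get_state();p,r=pose(s);print(s['time'],s['contact_force'],s['opening'])
A=g[0]+J.apply([0,0,.095]);print(r.inv().apply(A-p)*1000,(r.inv()*g[1]).as_rotvec(degrees=True))
i=manip.get_image('wrist');cv2.imwrite('pics/w15.png',i)
rows(p,r,g[0]+J.apply([0,0,.05]),g[1],4,0)
E
```

```text
17.5 [ 0.6254579  -0.21929221 -2.77073345] 0.055155655527542174
[ 2.0699708  -1.07828575 -3.93603486] [-0.60219014  0.058247    0.21217212]
12 0 1 0 0 0 0; 11 -1 1 0 0 0 0; 12 0 1 0 0 0 0; 11 0 1 -1 0 0 0
```

View pics/w15.png

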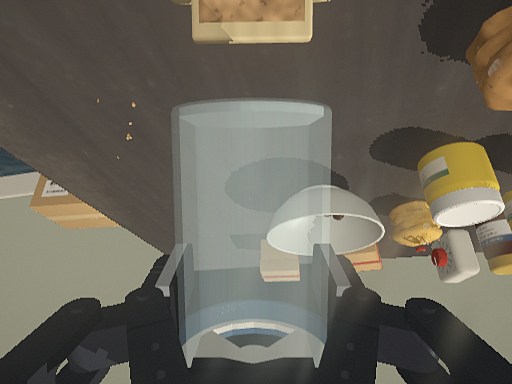

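>>> carry_out:
  motion: "12 -1 0 0 0 0 0; 11 0 0 0 0 0 0; 12 0 1 0 0 0 0; 11 0 1 -1 0 0 0; 0 0 0 0 0 0 0; 0 0 0 0 0 0 0"

```text
time: 18.3
tool_pos: [0.5722, 0.0312, 0.1333]
eef_rot: [3.133, 0.775, 1.334]
contact_force: [0.6, -0.5, -2.5]
opening: 0.0549
```

```bash
python3 - <<'E'
from h import *
import pickle
g=pose(pickle.load(open('sgrip.pkl','rb')))
s=manip.get_state();p,r=pose(s);print(s['time'],s['contact_force'],s['opening'])
A=g[0]+J.apply([0,0,.05]);print(r.inv().apply(A-p)*1000,(r.inv()*g[1]).as_rotvec(degrees=True))
i=manip.get_image('wrist');cv2.imwrite('pics/w16.png',i)
rows(p,r,g[0]+J.apply([0,0,.003]),g[1],6,0)
E
```

```text
18.3 [ 0.62279181 -0.46024258 -2.53278604] 0.05486811165666226
[-0.02239067  0.01228833  3.57608078] [0.53722305 0.09339344 0.25049322]
8 0 2 0 0 0 0; 7 0 2 0 0 0 0; 8 0 2 0 0 0 0; 8 0 2 0 0 0 0; 7 0 2 0 0 0 0; 8 0 2 1 0 0 0
```

View pics/w16.png

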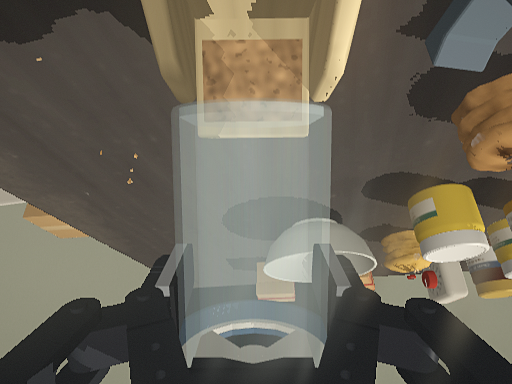

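>>> carry_out:
  motion: "8 0 2 0 0 0 0; 7 0 1 0 0 0 0; 8 0 2 0 0 0 0; 8 0 2 0 0 0 0; 7 0 1 0 0 0 0; 8 0 2 0 0 0 0; 0 0 0 0 0 0 0; 0 0 0 0 0 0 0"

```text
time: 19.35
tool_pos: [0.5784, 0.0563, 0.094]
eef_rot: [3.133, 0.775, 1.333]
contact_force: [0.1, -0.6, -2.4]
opening: 0.0551
```

```bash
python3 - <<'E'
from h import *
import pickle
g=pose(pickle.load(open('sgrip.pkl','rb')))
s=manip.get_state();p,r=pose(s);print(s['time'],s['contact_force'],s['wrist_torque'],s['opening'])
A=g[0];print(r.inv().apply(A-p)*1000,(r.inv()*g[1]).as_rotvec(degrees=True),J.inv().apply(A-p)*1000)
i=manip.get_image('wrist');cv2.imwrite('pics/w17.png',i)
E
```

```text
19.35 [ 0.08876889 -0.5952693  -2.36834147] [ 1.12439019 -0.25862941  0.00171897] 0.05508918752084146
[ 3.06888713 -0.21997147  2.74936998] [0.52925373 0.07602336 0.23774999] [-0.19467082 -2.13927865 -3.52293643]
```

View pics/w17.png

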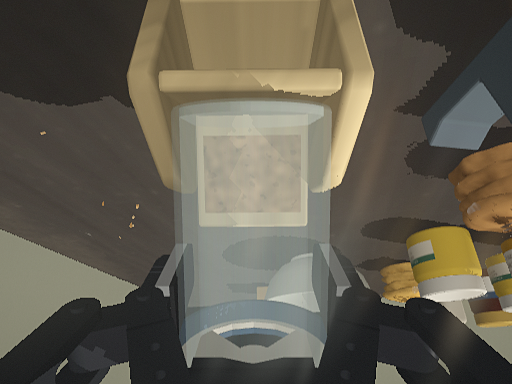

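>>> carry_out:
  motion: "1 0 1 0 0 0 0; 1 0 1 0 0 0 0; 1 0 1 0 0 0 0; 0 0 0 0 0 0 0; 0 0 0 0 0 0 0"

```text
time: 20.02
tool_pos: [0.5784, 0.0557, 0.0907]
eef_rot: [3.132, 0.776, 1.332]
contact_force: [-1.9, -2.2, 7.0]
opening: 0.0547
```

```bash
cat > chk.py <<'E'
from h import *
import pickle
g=pose(pickle.load(open('sgrip.pkl','rb')))
s=manip.get_state();p,r=pose(s);print(s['time'],s['contact_force'],s['wrist_torque'],s['opening'])
A=g[0];print(r.inv().apply(A-p)*1000,(r.inv()*g[1]).as_rotvec(degrees=True),J.inv().apply(A-p)*1000,'F jar',J.inv().apply(s['contact_force']))
E
python3 chk.py
```

```text
20.025 [-1.91888968 -2.17610132  6.98922413] [ 0.20674172  0.40014126 -0.02870185] 0.05469948112119639
[ 1.22848527 -0.28093653 -0.00376863] [0.52569352 0.15606793 0.1985464 ] [-0.27706621  0.22636753 -1.20834915] F jar [-1.36234267  1.91054917  7.19448628]
```

>>> carry_out:
  motion: "0 0 0 0 0 0 0.7; 0 0 0 0 0 0 1; 0 0 0 0 0 0 1; 0 0 0 0 0 0 1; 0 0 -15 0 0 0 1; 0 0 -30 0 0 0 1; 0 0 -50 0 0 0 1; 0 0 -50 0 0 0 1; 0 0 0 0 0 0 1"

```text
time: 21.15
tool_pos: [0.6019, 0.1601, 0.1956]
eef_rot: [3.129, 0.769, 1.335]
contact_force: [-0.2, -0.4, 0.3]
opening: 0.0855
```

```bash
python3 chk.py;python3 - <<'E'
from h import *
s=manip.get_state();i=manip.get_image('wrist');c=cam('wrist',s)
for P in ([.028,0,.045],[-.028,0,.045],[.028,0,.093],[-.028,0,.093],[0,0,.068],[0,.025,.132]):
    u=proj(c,FOOT+J.apply(P))[0]; cv2.circle(i,tuple(int(v) for v in u),2,(0,0,255),-1)
cv2.imwrite('pics/w18.png',i)
crop(manip.get_image('top'),150,200,210,255,10,'pics/t18.png')
crop(manip.get_image('side'),210,155,300,275,5,'pics/s18.png')
E
```

```text
21.15 [-0.15683066 -0.38425629  0.26464447] [ 0.7499968  -0.14291529  0.03179279] 0.08553378430100089
[ -2.71372043  -0.64897518 149.78733172] [ 0.79272972 -0.28958481  0.29561447] [   1.00375247 -147.56811652  -25.82002436] F jar [-0.06351049 -0.18417353  0.45203095]
```

View pics/w18.png

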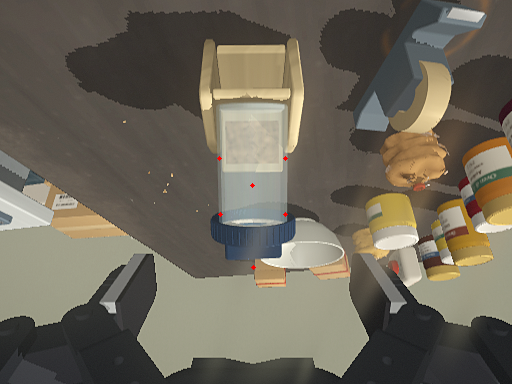

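View pics/s18.png

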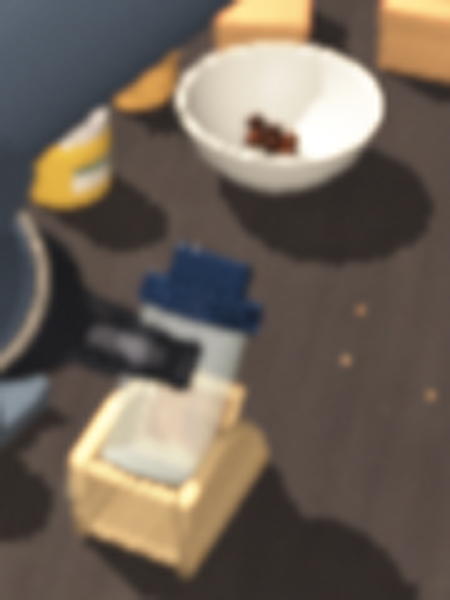

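```bash
python3 - <<'E'
from h import *
print(manip.get_state()['time'],manip.finish_job())
E
```

```text
the job is handed in; nothing more can be done
21.3 None
```

The job is handed in after 21.3 s on the robot's clock. `finish_job` gives no verdict, so what follows is from my own checks.

- **Dial:** I turned it counter-clockwise to its stop while the shaker lay in the cradle. The picture afterwards measured about 1.56 rad from the cradle. Allowing up to 0.1 rad for the jar turning, the dial itself stands at about 1.46 rad or more, against the 1.35 needed.
- **Nuts:** I lifted the shaker out, swung it over the bowl and shook it. The wrist camera then showed six nuts in the bowl and none in the jar.
- **Shaker:** I laid it back until the upward force on the gripper rose to about 7 N. The tool was then about 1.2 mm short of the original grip pose along the jar. After release, the wrist picture matched the one from before the lift within about a pixel.
- **Gripper:** It stood clear of the shaker, with almost no contact force.
- **Bowl and bystanders:** I saw no contact with any of them. I did not measure their final positions with a separate picture. The bowl's rim showed about 5 mm off my first estimate in one wrist view, still well inside the pouring margin.

No check failed.

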